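# Click the light base's filter lever to its third filter

### The job

Set the microscope's light base to its third filter. With a fingertip push the small white-capped filter lever all the way back to its home stop at the white dot, then push it the other way, counting the clicks, and leave it resting in the third click (green dot), with the hand clear of it. Do not let it run on past the third click, only push it lightly - never pinch or force it - and leave the stones, jar and tools where they are.

Things in the scene. Friction and masses are not known exactly. Their poses are not given: they have to be found in the camera images.
- light_base: Fixed cream light base, a box 270 (x) x 260 (y) x 70 mm high, flat deck on top. Origin: centre of its underside; x points from its front (robot) side to its back, y left, z up. The lever's slot runs along y at x = -88 mm; the deck is bare 35 mm in front of the slot line, 50 mm behind it, and beyond both slot ends to the edges. Glass stage plate: radius 60 mm, 2 mm proud, centre at x = 35 mm.
- lever_cap (a point): Middle of the filter lever's white upright cylindrical cap, 15 mm diameter, 22 mm high, foot 6 mm and top 28 mm above the deck (this point is 17 mm above the deck). Two dark rings round it, a black pointer line on top, 7 mm steel stem below. It moves with the lever along the slot. About 6 N (with friction up to 8) lifts it out of a click.
- filter_lever (a joint): Lever position in m: 0 = home stop (white dot, the slot's +y end in light_base's frame), growing towards -y (robot's right), far stop 0.076. Clicks: first 0.015 (yellow dot), second 0.030 (blue), third 0.045 (green), fourth 0.060 (orange), fifth 0.075 (red). Starts in (rarely: stuck half-way between) the first or second. Past the crest half-way between clicks it snaps on by itself into the next, ahead of the finger, and stays there.
- home_mark (a point): Point on the deck surface, in the slot, where the lever's axis stands at home (joint 0). The white dot is 19 mm behind it on the dark index plate. Home is a sprung seat too (crest at 0.0075) but is not counted as a click.
- third_mark (a point): Point on the deck surface, in the slot, where the lever's axis stands in the third click (joint 0.045). The green dot is 19 mm behind it.
- stone_dish: Loose glass dish, 61 mm diameter, 12 mm high, with three coloured stones, standing on the stage plate. Origin: centre of its underside. Not to be moved.
- gem_jar: Loose clear jar with white lid, 33 mm diameter, 31 mm high, standing near the rear left corner of the light base's deck. Origin: centre of its underside. Not to be moved.
- loupe: Loose folding loupe, about 60 x 25 x 18 mm, on the bench to the left. Origin on its underside. Not to be moved.
- tweezers: Loose steel tweezers, 150 mm long, 16 mm wide, 8 mm high, on the bench to the right. Origin near their middle, at the bench. Not to be moved.
- ring_clamp: Loose wooden ring clamp with a brass ferrule, about 150 x 22 x 22 mm, on the bench to the right. Origin near its middle, at the bench. Not to be moved.
- balance: Loose grey pocket balance, 125 x 75 x 20 mm with a steel pan, on the bench to the left. Origin: centre of its underside. Not to be moved.
- brush_pot: Loose white pot, 72 mm diameter, 85 mm high, brushes standing in it up to 185 mm, on the bench to the far left. Origin: centre of its underside. Not to be moved.

How it is judged:
By the outcome, as a careful person would: the job done as asked, in the order asked, and still so for the second after the job is handed in, with the robot touching nothing.
It also fails if it takes over 48 s, if anything falls off the work surface, if the arm or the gripper's body presses on something with over 40 N, if the wrist force passes 120 N, or if a joint passes its speed limit or range.

### The arm

A 6-joint arm with a two-finger parallel gripper is mounted at the origin on the work surface. World frame = base frame: x ahead of the robot, y to its left, z up, the work surface at z = 0. Lengths are in m, angles in rad, forces in N, time in s.
With the tool pointing down it reaches from about 0.275 to 0.725 m from the base axis. Payload 15.9 kg.
Tool frame: the origin (TCP) lies midway between the tips of the shut fingers; the grasp point (between the pads) lies 19 mm behind it; z points along the fingers, y is the direction in which the jaws open and shut (so a half turn about z gives the same grasp; the last joint's range is limited). The gripper opens to 85 mm and grips with 20 to 120 N. Pads are 22 mm wide; open, the fingers measure 114 mm over their backs; the gripper's body (76 mm by 85 mm) begins 54 mm behind the grasp point. The pads swing forward as they close: fully open they stand 13 mm farther back than shut.
Start: joints at [-1.162, 0.213, -0.034, 1.323, 0, 1.571], TCP at [0.199, -0.459, 0.231] pointing down, gripper open.
Joint ranges: [-2.98, 2.98], [-0.74, 1.72], [-1.14, 1.35], [-2.1, 2.04], [-1.57, 1.44], [-3.14, 3.14]. Speed limits (rad/s): [1.89, 1.89, 2.39, 2.57, 3.14, 3.14].

### API

Orientations are given as a rotation vector (axis times angle).
In Python, from cell import r gives the robot as it stands. The module is installed in compiled form; this text tells all that it offers.
- The arm moves only by the shell command python3 -m crank 'ROWS' [FORCE]. ROWS is JSON, one flat list of numbers, 5 for each row, row after row: the finger opening in cm, from 0 to 8.54, then the shift along the world's x, y, z in cm, then the turn about the world's z in degrees. In form: [fingers, tx, ty, tz, roll, fingers, tx, ty, tz, roll, ...]. A call has 1 to 10 rows; each row shifts and turns the commanded pose from where the row before left it; what a row does not reach is not made up. A row lasts 1/12 s, in which the tool goes at most 41.7 mm and 7.16 degrees, less where a joint would pass 70% of its speed; a pose out of reach is approached as far as the arm can. A call with a gripper value outside its range is refused whole. The fingers move at their own pace and stop on an object; FORCE is the grip in N (left out, the last holds). Time passes only in rows, so rows that do not move let the fingers close. It gives the time, the measured TCP pose, the force and the opening at its end, in the units of the state.
- r.state(): the state, without advancing time (a new reading comes with each control period).
- r.read_camera(name): name is "side" or "top"; returns (picture, depth): 420x560x3 uint8, blue, green, red; 420x560 float32, m along the optical axis (not along the pixel's ray), 0 where there is no reading.
- r.camera_params(name): a dict with "fx", "fy", "cx", "cy" (pixels), "D" ([k1, k2, p1, p2, k3] as OpenCV has them; the pictures are not rectified), "R" (3x3) and "t" (3): a world point X has camera coordinates R X + t. Camera axes: x right, y down, z forward; pixel columns grow to the right and rows downward; lengths in m; the calibration is good to about 2 mm. A picture is of the moment at which its call begins. camera_params takes no time and is no camera call.
- r.job_done(): hands the job in, once; it reports no verdict.
The state is a dict: "time_s": time; "q": joint angles; "qd": joint speeds; "effort": joint torques, N m; "eef_pos": TCP position; "ee_rot": TCP orientation; "force": force on the tool from outside, world axes, zero at the start; "wrist_torque": the same for the moment, N m; "gripper_width": opening from 0.0 (shut) to 1.0 (fully open).
Only numpy, scipy, OpenCV 4.12 (cv2) and the standard library are available. Lean on these libraries where they do the work, as an engineer would, in place of code of your own. Each camera call takes 0.05 s, during which the arm holds its last target.

## Working session

There is one attempt and no reset: what is moved stays moved. The work goes in short steps, Python scripts to look and compute and a shell command to move; the robot and the scene stay as the last step left them, time stands still between calls to the robot, and variables do not carry over. Pictures are saved under pics/ and viewed, and the job is handed in when it is done.

```bash
mkdir -p pics
python3 - <<'E'
from cell import r
import cv2
print(r.state())
for n in("side","top"):
    p,d=r.read_camera(n); cv2.imwrite(f"pics/{n}0.png",p)
    import numpy as np; np.save(f"pics/{n}0d.npy",d)
    print(n,r.camera_params(n))
E
```

```text
{'time_s': 0.0, 'q': array([-1.16201274e+00,  2.13381262e-01, -3.50319500e-02,  1.32351167e+00,
       -6.62132223e-06,  1.57079385e+00]), 'qd': array([-0.0001325 , -0.00013222,  0.00119496,  0.0013798 ,  0.00059528,
        0.00102645]), 'effort': array([-2.73935417e-03, -6.86159921e+01,  4.87121773e+01,  1.73823402e-02,
       -1.25644792e-05,  6.39172367e-05]), 'eef_pos': array([ 0.19861207, -0.45849693,  0.2308144 ]), 'ee_rot': array([-3.07511763e+00, -6.37434037e-01,  3.69867277e-04]), 'force': array([ 0.57448387,  0.24271263, -0.67494355]), 'wrist_torque': array([ 0.04314615, -0.0041422 ,  0.03936884]), 'gripper_width': 0.9969441053561038}
side {'fx': 492.61220864179086, 'fy': 492.61220864179086, 'cx': 278.8460768938625, 'cy': 204.52097848068226, 'D': array([-0.06198126,  0.        ,  0.        ,  0.        ,  0.        ]), 'R': array([[-0.98867894, -0.15001022,  0.00329974],
       [-0.09490971,  0.60819002, -0.7880971 ],
       [ 0.11621575, -0.77948818, -0.6155421 ]]), 't': array([0.53776216, 0.10079699, 1.40564349])}
top {'fx': 387.7678828184162, 'fy': 387.7678828184162, 'cx': 282.9827247224555, 'cy': 210.3716580919423, 'D': array([0.02301372, 0.        , 0.        , 0.        , 0.        ]), 'R': array([[-0.02143167, -0.99973089,  0.00887842],
       [-0.98982072,  0.01996781, -0.14091211],
       [ 0.14069691, -0.01180803, -0.9899823 ]]), 't': array([0.0087351 , 0.56092115, 0.91225268])}
```

View pics/side0.png

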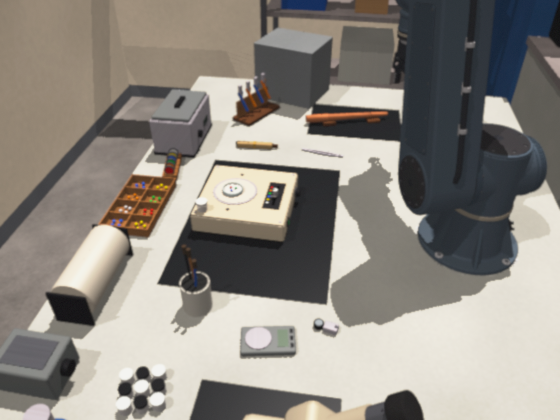

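View pics/top0.png

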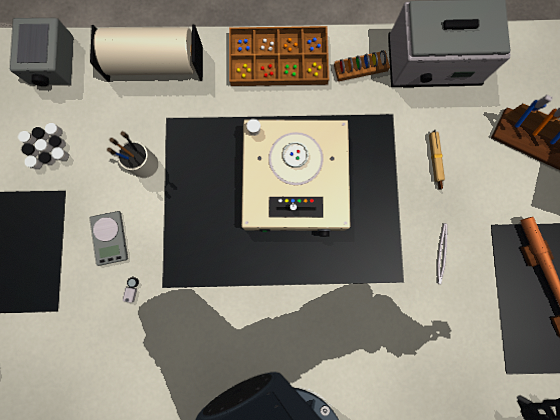

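Run:
```python
import cv2
p=cv2.imread("pics/top0.png");cv2.imwrite("pics/t1.png",cv2.resize(p[190:224,262:332],None,fx=11,fy=11,interpolation=cv2.INTER_CUBIC))
p=cv2.imread("pics/top0.png");cv2.imwrite("pics/t2.png",cv2.resize(p[110:245,230:365],None,fx=4.4,fy=4.4,interpolation=cv2.INTER_CUBIC))
p=cv2.imread("pics/side0.png");cv2.imwrite("pics/s1.png",cv2.resize(p[175:215,250:300],None,fx=14,fy=14,interpolation=cv2.INTER_CUBIC))
```

```text
(no output)
```

View pics/t1.png

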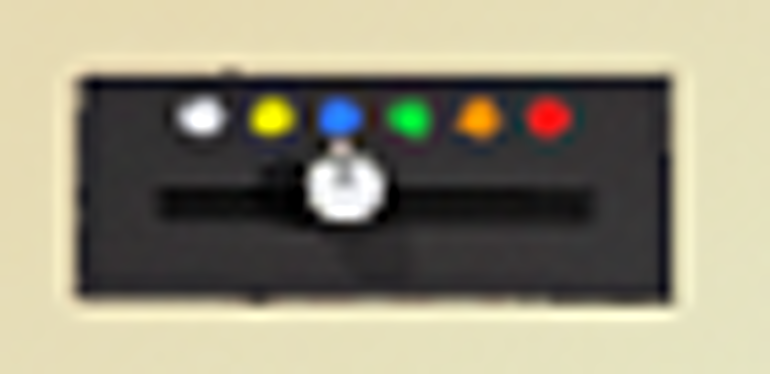

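View pics/t2.png

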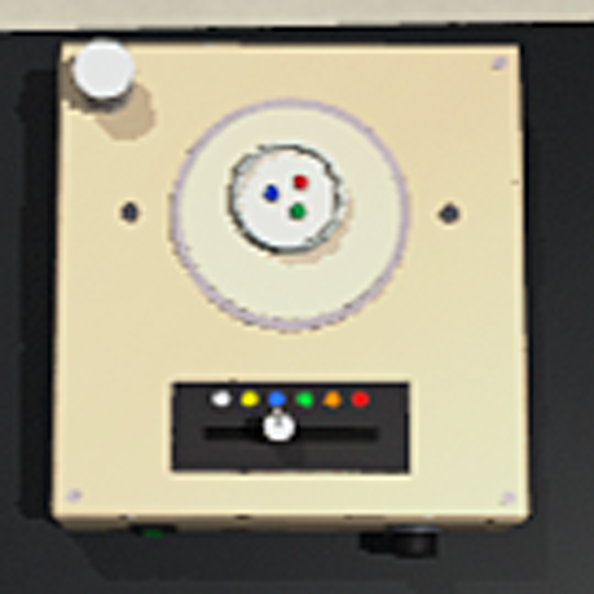

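View pics/s1.png

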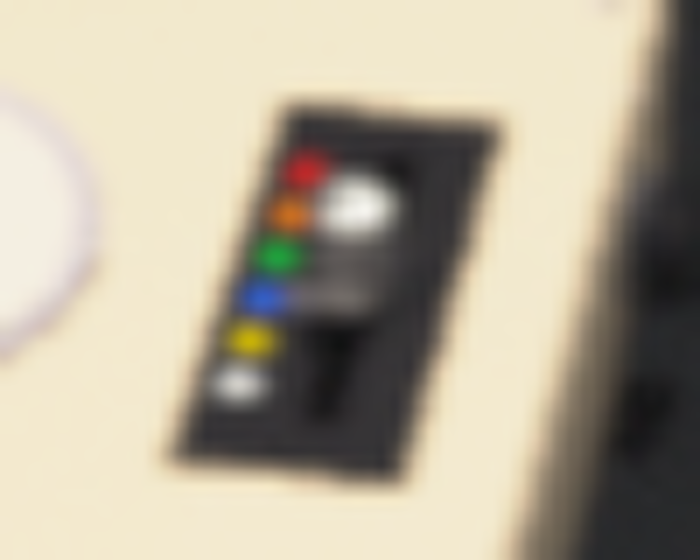

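The top view shows the lever at the blue dot (second click). White cap is at crop (345,187), and the dots run from (202,118) to (548,118).

```bash
cat > h.py <<'E'
import numpy as np,cv2
from cell import r
def ray(n,px,z):
    c=r.camera_params(n);K=np.array([[c['fx'],0,c['cx']],[0,c['fy'],c['cy']],[0,0,1]])
    u=cv2.undistortPoints(np.array(px,float).reshape(-1,1,2),K,c['D']).reshape(-1,2)
    R=np.array(c['R']);o=-R.T@c['t'];d=np.c_[u,np.ones(len(u))]@R
    return o+d*((z-o[2])/d[:,2])[:,None]
def proj(n,X):
    c=r.camera_params(n);K=np.array([[c['fx'],0,c['cx']],[0,c['fy'],c['cy']],[0,0,1]])
    return cv2.projectPoints(np.array(X,float).reshape(-1,1,3),cv2.Rodrigues(np.array(c['R']))[0],np.array(c['t']),K,c['D'])[0].reshape(-1,2)
def crop(p,x0,y0,f): return (np.array(p,float)+.5)/f-.5+[x0,y0]
E
python3 - <<'E'
from h import *
np.set_printoptions(precision=4,suppress=True)
dt=crop([(202,118),(272,118),(341,118),(410,119),(479,119),(548,118)],262,190,11)
ds=crop([(240,384),(251,341),(265,299),(279,257),(291,214),(306,170)],250,175,14)
T=ray("top",dt,.07);S=ray("side",ds,.07)
print(T);print(S)
c=ray("top",crop([(55,514),(526,515),(519,45),(62,45)],230,110,4.4),.07);print(c,np.linalg.norm(c-np.roll(c,-1,0),axis=0 if 0 else 1))
print("cap top",ray("top",crop([(345,187)],262,190,11),.098),ray("side",crop([(357,207)],250,175,14),.098))
d=np.load("pics/top0d.npy")
print("depth deck",d[160,260],)
# origin of each
for n,dp in(("top",dt),):
  X=(np.array([0.,0,0]))
px=np.array([[330,215]]);z=d[215,330]
for zz in(.06,.07,.08):
  P=ray("top",px,zz)[0];cc=r.camera_params("top");print(zz,(np.array(cc['R'])@P+cc['t'])[2],z)
E
```

```text
[[ 0.5811  0.0042  0.07  ]
 [ 0.5808 -0.0109  0.07  ]
 [ 0.5805 -0.0259  0.07  ]
 [ 0.58   -0.0409  0.07  ]
 [ 0.5797 -0.0558  0.07  ]
 [ 0.5796 -0.0708  0.07  ]]
[[ 0.5793  0.0032  0.07  ]
 [ 0.5795 -0.0116  0.07  ]
 [ 0.5791 -0.0264  0.07  ]
 [ 0.5786 -0.0415  0.07  ]
 [ 0.5786 -0.0571  0.07  ]
 [ 0.578  -0.0734  0.07  ]]
[[ 0.5204  0.0946  0.07  ]
 [ 0.5146 -0.1581  0.07  ]
 [ 0.7781 -0.166   0.07  ]
 [ 0.7827  0.0889  0.07  ]] [0.2528 0.2635 0.255  0.2624]
cap top [[ 0.5611 -0.0253  0.098 ]] [[ 0.5591 -0.024   0.098 ]]
depth deck 0.93651366
0.06 0.9308385722608278 0.92396015
0.07 0.920743552687939 0.92396015
0.08 0.9106485331150502 0.92396015
```

Dots from both cameras agree within about 2 mm at 15 mm pitch. Base yaw is about -1.2°, home is at about (0.561, 0.004) and third at about (0.560, -0.041). The lever is in the second click. I'll approach on the right side with shut fingers, jaws along x.

```bash
python3 -m crank '[0,2.4,2.6,0,6.5,0,2.4,2.6,0,6.5,0,2.4,2.6,0,6.5,0,2.4,2.6,0,6.5,0,2.4,2.6,0,6.5,0,2.4,2.6,0,6.5,0,2.4,2.6,0,6.5,0,2.4,2.6,0,6.5,0,2.4,2.6,0,6.5,0,2.4,2.6,0,6.5]' 20
```

```text
time_s: 0.93
eef_pos: [0.4395, -0.1971, 0.2312]
ee_rot: [-2.245, -2.197, 0.0]
force: [0.5, 0.2, 0.2]
gripper_width: 0.005
```

```bash
python3 -m crank '[0,2.4,2.5,0,0,0,2.4,2.5,-1,0,0,2.4,2.5,-2,0,0,2.4,2.5,-2,0,0,2.2,2.3,-2,0,0,0,0,-2,0,0,0,0,-2,0,0,0,0,0,0,0,0,0,0,0]'
python3 - <<'E'
from h import *
p,d=r.read_camera("top");cv2.imwrite("pics/t3.png",cv2.resize(p[150:250,230:360],None,fx=6,fy=6,interpolation=cv2.INTER_CUBIC))
p,d=r.read_camera("side");cv2.imwrite("pics/s3.png",cv2.resize(p[120:240,200:350],None,fx=5,fy=5,interpolation=cv2.INTER_CUBIC))
E
```

```text
time_s: 1.68
eef_pos: [0.5559, -0.0757, 0.1208]
ee_rot: [-2.25, -2.189, 0.002]
force: [0.1, 0.5, 0.4]
gripper_width: -0.001
```

View pics/t3.png

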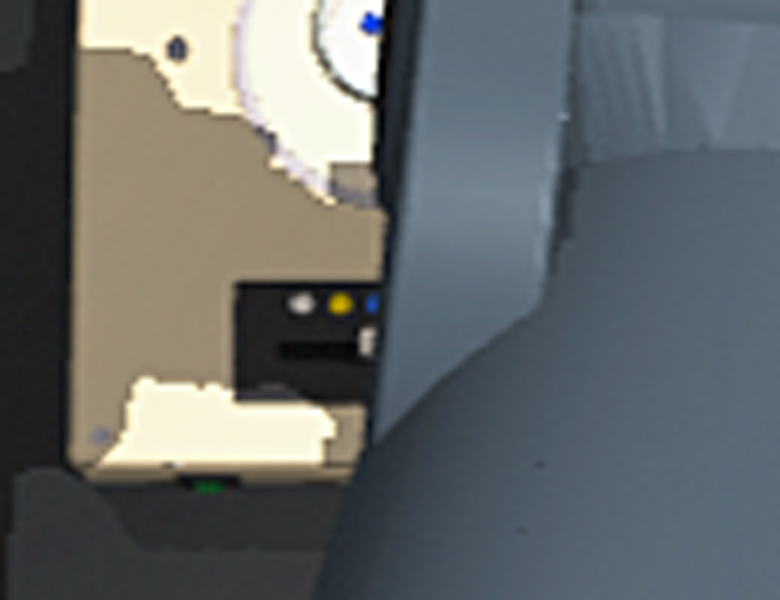

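View pics/s3.png

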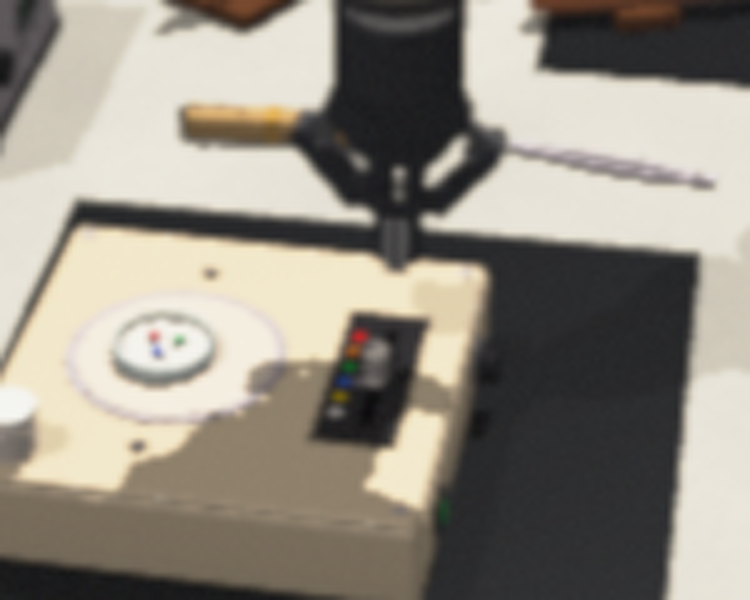

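Side view: fingers shut above the deck to the right of the cap (crop 397,265), cap still at blue. Descending.

```bash
python3 -m crank '[0,0.4,0,-2,0,0,0,0.5,-1.5,0,0,0,0.5,-0.6,0,0,0,0.5,0,0,0,0,0,0,0,0,0,0,0,0]'
```

```text
time_s: 2.28
eef_pos: [0.5614, -0.0607, 0.0817]
ee_rot: [2.25, 2.19, 0.002]
force: [0.7, -0.0, -0.4]
gripper_width: 0.002
```

```bash
python3 -m crank '[0,0,0.2,0,0,0,0,0.2,0,0,0,0,0.2,0,0,0,0,0,0,0]'
```

```text
time_s: 2.62
eef_pos: [0.5609, -0.0545, 0.0806]
ee_rot: [2.251, 2.191, 0.0]
force: [0.1, 0.6, -0.5]
gripper_width: -0.0
```

```bash
python3 -m crank '[0,0,0.2,0,0,0,0,0.2,0,0,0,0,0,0,0]';python3 -m crank '[0,0,0.2,0,0,0,0,0.1,0,0,0,0,0,0,0]';python3 -m crank '[0,0,0.15,0,0,0,0,0,0,0]' ;python3 -m crank '[0,0,0.15,0,0,0,0,0,0,0]'
```

```text
time_s: 2.87
eef_pos: [0.5607, -0.0505, 0.0803]
ee_rot: [-2.252, -2.191, -0.0]
force: [-0.0, 0.8, 0.1]
gripper_width: 0.002
time_s: 3.12
eef_pos: [0.5607, -0.0476, 0.0803]
ee_rot: [-2.252, -2.191, -0.0]
force: [0.2, 1.0, 0.1]
gripper_width: -0.0
time_s: 3.28
eef_pos: [0.5607, -0.0461, 0.0803]
ee_rot: [-2.252, -2.191, 0.0]
force: [-0.0, -0.2, 0.6]
gripper_width: 0.003
time_s: 3.45
eef_pos: [0.5607, -0.0446, 0.0803]
ee_rot: [-2.252, -2.191, -0.0]
force: [-0.2, -0.4, -0.6]
gripper_width: -0.003
```

Very accurate tracking. Continue in small steps until contact.

```bash
for i in 1; do python3 -m crank '[0,0,0.1,0,0,0,0,0,0,0]'; python3 -m crank '[0,0,0.1,0,0,0,0,0,0,0]';python3 -m crank '[0,0,0.1,0,0,0,0,0,0,0]';python3 -m crank '[0,0,0.1,0,0,0,0,0,0,0]';python3 -m crank '[0,0,0.1,0,0,0,0,0,0,0]'; done | grep -E 'eef|force'
```

```text
eef_pos: [0.5607, -0.0437, 0.0803]
force: [-0.1, -0.0, -0.1]
eef_pos: [0.5608, -0.0432, 0.0803]
force: [-0.1, -4.2, -0.8]
eef_pos: [0.5608, -0.0423, 0.0803]
force: [-1.0, -4.5, -1.0]
eef_pos: [0.5608, -0.0411, 0.0803]
force: [0.4, -3.1, -0.3]
eef_pos: [0.5609, -0.0398, 0.0804]
force: [1.9, -2.7, -0.5]
```

Contact at TCP y ≈ -0.0435, as expected from the 11 mm half-width. Continue.

```bash
(python3 -m crank '[0,0,0.15,0,0,0,0,0,0,0]'; python3 -m crank '[0,0,0.15,0,0,0,0,0,0,0]';python3 -m crank '[0,0,0.1,0,0,0,0,0,0,0]';python3 -m crank '[0,0,0.1,0,0,0,0,0,0,0]';python3 -m crank '[0,0,0.15,0,0,0,0,0,0,0]';python3 -m crank '[0,0,0.15,0,0,0,0,0,0,0]')| grep -E 'eef|force'
```

```text
eef_pos: [0.5608, -0.0379, 0.0803]
force: [1.5, -0.9, -0.2]
eef_pos: [0.5607, -0.0363, 0.0803]
force: [-0.3, -0.8, 0.5]
eef_pos: [0.5606, -0.0354, 0.0803]
force: [0.3, -0.1, -0.2]
eef_pos: [0.5607, -0.0346, 0.0803]
force: [-0.1, -0.1, 0.6]
eef_pos: [0.5607, -0.0331, 0.0803]
force: [0.3, 0.2, -0.3]
eef_pos: [0.5607, -0.0315, 0.0803]
force: [0.3, 0.4, -0.5]
```

```bash
(python3 -m crank '[0,0,0.15,0,0,0,0,0.1,0,0]'; python3 -m crank '[0,0,0.1,0,0,0,0,0,0,0]';python3 -m crank '[0,0,0.15,0,0,0,0,0,0,0]';python3 -m crank '[0,0,0.15,0,0,0,0,0,0,0]';python3 -m crank '[0,0,0.15,0,0,0,0,0,0,0]';python3 -m crank '[0,0,0.15,0,0,0,0,0,0,0]';python3 -m crank '[0,0,0.15,0,0,0,0,0,0,0]')| grep -E 'eef|force'
```

```text
eef_pos: [0.5608, -0.0291, 0.0803]
force: [-0.4, -0.1, 0.9]
eef_pos: [0.5607, -0.0284, 0.0803]
force: [-0.5, -2.2, 0.4]
eef_pos: [0.5608, -0.0272, 0.0804]
force: [0.6, -2.5, 0.8]
eef_pos: [0.5608, -0.0254, 0.0803]
force: [-0.0, -1.6, -0.0]
eef_pos: [0.5608, -0.0236, 0.0803]
force: [0.1, -1.2, -0.1]
eef_pos: [0.5607, -0.0219, 0.0803]
force: [0.7, 1.8, -0.5]
eef_pos: [0.5607, -0.0204, 0.0803]
force: [0.4, 0.3, 1.0]
```

Snapped past the crest towards home. Follow lightly to the stop.

```bash
(python3 -m crank '[0,0,0.15,0,0,0,0,0.15,0,0]'; python3 -m crank '[0,0,0.15,0,0,0,0,0,0,0]';python3 -m crank '[0,0,0.1,0,0,0,0,0,0,0]';python3 -m crank '[0,0,0.05,0,0,0,0,0,0,0]')| grep -E 'eef|force'
```

```text
eef_pos: [0.5607, -0.0176, 0.0803]
force: [-0.5, 1.0, 0.8]
eef_pos: [0.5607, -0.016, 0.0803]
force: [0.2, 0.2, -0.1]
eef_pos: [0.5607, -0.0151, 0.0803]
force: [-0.9, 0.0, -0.0]
eef_pos: [0.5608, -0.0148, 0.0803]
force: [0.1, -0.1, -0.0]
```

```bash
(python3 -m crank '[0,0,0.05,0,0,0,0,0,0,0]'; python3 -m crank '[0,0,0.05,0,0,0,0,0,0,0]';python3 -m crank '[0,0,0.05,0,0,0,0,0,0,0]')| grep -E 'eef|force'
 python3 - <<'E'
from h import *
p,d=r.read_camera("side");cv2.imwrite("pics/s4.png",cv2.resize(p[150:230,220:320],None,fx=7,fy=7,interpolation=cv2.INTER_CUBIC))
E
```

```text
eef_pos: [0.5608, -0.0143, 0.0803]
force: [0.6, -0.3, -0.1]
eef_pos: [0.5607, -0.0138, 0.0803]
force: [-0.8, -1.0, 0.4]
eef_pos: [0.5607, -0.0137, 0.0803]
force: [-0.4, -4.2, 0.2]
```

View pics/s4.png

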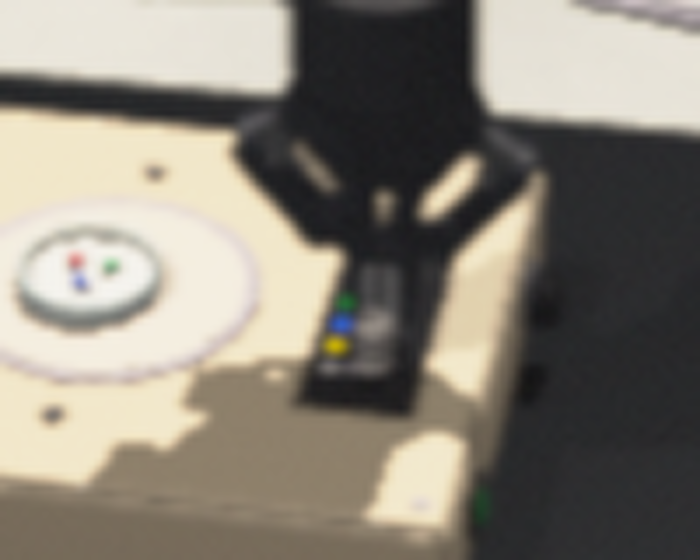

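```bash
(python3 -m crank '[0,0,0.05,0,0,0,0,0,0,0]')| grep -E 'eef|force'
python3 -m crank '[0,0,-0.1,0,0,0,0,-0.5,0,0,0,0,-0.5,0,0,0,0,-0.5,0,0,0,0,-0.5,2,0,0,0,0,2,0,0,0,0,1,0,0,0,0,0,0,0,0,0,0,0]'
```

```text
eef_pos: [0.5607, -0.0136, 0.0803]
force: [-0.1, -7.7, 0.3]
time_s: 8.58
eef_pos: [0.561, -0.0339, 0.1302]
ee_rot: [2.252, 2.19, 0.001]
force: [-0.8, -0.3, -0.6]
gripper_width: 0.001
```

Hard stop confirmed (7.7 N with no movement). Hop over to the left side.

```bash
python3 -m crank '[0,0,2.0,0,0,0,0,2.0,0,0,0,0,2,0,0,0,0,2,0,0,0,0,0,0,0,0,0,0,0,0]'
python3 - <<'E'
from h import *
p,d=r.read_camera("side");cv2.imwrite("pics/s5.png",cv2.resize(p[150:230,220:320],None,fx=7,fy=7,interpolation=cv2.INTER_CUBIC))
p,d=r.read_camera("top");cv2.imwrite("pics/t5.png",cv2.resize(p[170:230,240:340],None,fx=7,fy=7,interpolation=cv2.INTER_CUBIC))
E
```

```text
time_s: 9.08
eef_pos: [0.5602, 0.0469, 0.1291]
ee_rot: [-2.249, -2.192, 0.002]
force: [-0.5, -0.4, 0.4]
gripper_width: -0.007
```

View pics/s5.png

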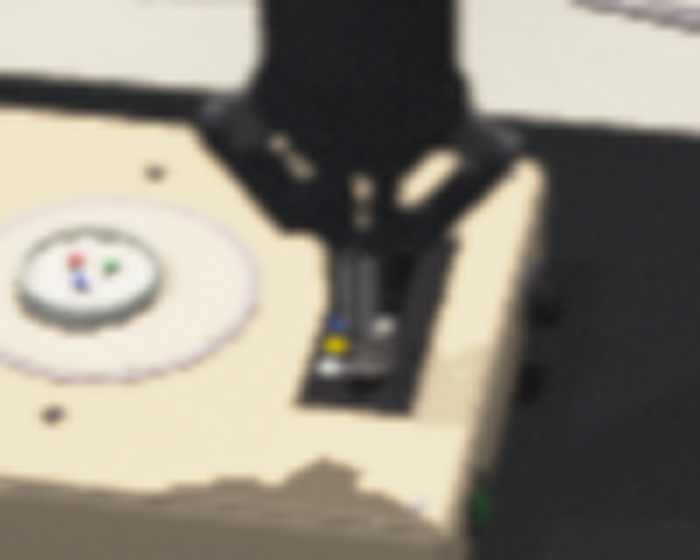

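View pics/t5.png

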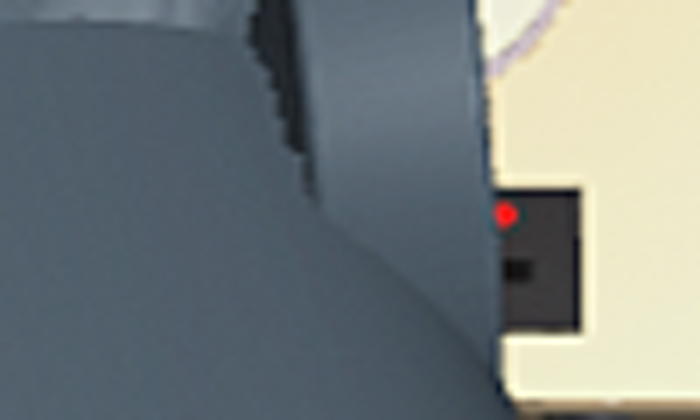

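Side view: the cap's foot is level with the white dot (crop 375,370), so it stayed at home. Descending on the left.

```bash
python3 -m crank '[0,0.05,0,-2,0,0,0,0,-2,0,0,0,-0.2,-0.9,0,0,0,-0.5,0,0,0,0,-0.5,0,0,0,0,-0.5,0,0,0,0,-0.2,0,0,0,0,0,0,0,0,0,0,0,0]'; (python3 -m crank '[0,0,-0.2,0,0,0,0,0,0,0]'; python3 -m crank '[0,0,-0.1,0,0,0,0,0,0,0]';python3 -m crank '[0,0,-0.1,0,0,0,0,0,0,0]';python3 -m crank '[0,0,-0.1,0,0,0,0,0,0,0]')| grep -E 'eef|force'
```

```text
time_s: 9.93
eef_pos: [0.5616, 0.027, 0.0819]
ee_rot: [2.252, 2.19, 0.001]
force: [0.6, -0.5, -0.0]
gripper_width: -0.001
eef_pos: [0.5613, 0.0251, 0.0815]
force: [0.6, 0.1, -0.4]
eef_pos: [0.5612, 0.0242, 0.0813]
force: [-0.8, 0.5, -0.3]
eef_pos: [0.5612, 0.0231, 0.0813]
force: [-0.1, 0.8, 0.2]
eef_pos: [0.5612, 0.0225, 0.0813]
force: [-0.1, 3.9, 0.2]
```

```bash
(python3 -m crank '[0,0,-0.15,0,0,0,0,0,0,0]'; python3 -m crank '[0,0,-0.15,0,0,0,0,0,0,0]';python3 -m crank '[0,0,-0.15,0,0,0,0,0,0,0]';python3 -m crank '[0,0,-0.15,0,0,0,0,0,0,0]';python3 -m crank '[0,0,-0.1,0,0,0,0,0,0,0]';python3 -m crank '[0,0,-0.1,0,0,0,0,0,0,0]';python3 -m crank '[0,0,-0.2,0,0,0,0,-0.2,0,0,0,0,0,0,0]')| grep -E 'eef|force'
```

```text
eef_pos: [0.5612, 0.0211, 0.0813]
force: [-0.2, 3.7, 0.0]
eef_pos: [0.5612, 0.0193, 0.0813]
force: [0.3, 1.7, 0.6]
eef_pos: [0.5611, 0.0174, 0.0812]
force: [-1.1, 0.7, 0.5]
eef_pos: [0.5613, 0.0158, 0.0813]
force: [0.8, -0.1, 0.4]
eef_pos: [0.5613, 0.0149, 0.0813]
force: [0.3, -0.3, 0.6]
eef_pos: [0.5613, 0.014, 0.0813]
force: [-0.2, -0.1, 0.1]
eef_pos: [0.5612, 0.0098, 0.0813]
force: [-0.0, 0.2, -0.1]
```

First click; on to the next (contact expected ≈ 0.008).

```bash
(python3 -m crank '[0,0,-0.1,0,0,0,0,0,0,0]'; python3 -m crank '[0,0,-0.1,0,0,0,0,0,0,0]';python3 -m crank '[0,0,-0.1,0,0,0,0,0,0,0]';python3 -m crank '[0,0,-0.15,0,0,0,0,0,0,0]';python3 -m crank '[0,0,-0.15,0,0,0,0,0,0,0]';python3 -m crank '[0,0,-0.15,0,0,0,0,0,0,0]';python3 -m crank '[0,0,-0.15,0,0,0,0,0,0,0]';python3 -m crank '[0,0,-0.1,0,0,0,0,0,0,0]')| grep -E 'eef|force'
```

```text
eef_pos: [0.5612, 0.009, 0.0813]
force: [-0.7, -0.5, -0.5]
eef_pos: [0.5612, 0.0081, 0.0813]
force: [0.1, 0.1, 0.3]
eef_pos: [0.5613, 0.0076, 0.0814]
force: [0.4, 4.1, 0.5]
eef_pos: [0.5612, 0.0061, 0.0813]
force: [0.0, 3.1, -0.1]
eef_pos: [0.5612, 0.0042, 0.0813]
force: [-0.8, 2.6, 1.2]
eef_pos: [0.5612, 0.0024, 0.0813]
force: [-0.7, 1.2, 0.1]
eef_pos: [0.5613, 0.0008, 0.0813]
force: [-0.3, -0.3, -0.3]
eef_pos: [0.5613, -0.0001, 0.0813]
force: [-0.9, -0.1, -0.2]
```

Second click. Now the last one: contact expected ≈ -0.007, crest ≈ -0.0145.

```bash
(python3 -m crank '[0,0,-0.2,0,0,0,0,-0.2,0,0,0,0,0,0,0]'; python3 -m crank '[0,0,-0.1,0,0,0,0,0,0,0]';python3 -m crank '[0,0,-0.1,0,0,0,0,0,0,0]';python3 -m crank '[0,0,-0.1,0,0,0,0,0,0,0]';python3 -m crank '[0,0,-0.1,0,0,0,0,0,0,0]')| grep -E 'eef|force'
```

```text
eef_pos: [0.5613, -0.0042, 0.0813]
force: [-0.2, -1.3, -0.3]
eef_pos: [0.5613, -0.005, 0.0813]
force: [-0.5, -0.5, 1.3]
eef_pos: [0.5612, -0.0059, 0.0813]
force: [-0.1, -0.5, -0.2]
eef_pos: [0.5612, -0.0068, 0.0813]
force: [-0.1, -0.4, 0.5]
eef_pos: [0.5613, -0.0074, 0.0814]
force: [-0.6, 4.2, -0.0]
```

```bash
(python3 -m crank '[0,0,-0.15,0,0,0,0,0,0,0]'; python3 -m crank '[0,0,-0.15,0,0,0,0,0,0,0]';python3 -m crank '[0,0,-0.15,0,0,0,0,0,0,0]';python3 -m crank '[0,0,-0.1,0,0,0,0,0,0,0]')| grep -E 'eef|force'
```

```text
eef_pos: [0.5612, -0.009, 0.0813]
force: [-0.6, 3.4, 0.5]
eef_pos: [0.5612, -0.0108, 0.0813]
force: [-0.2, 1.5, 0.3]
eef_pos: [0.5612, -0.0126, 0.0813]
force: [-0.5, 0.3, 0.4]
eef_pos: [0.5612, -0.0136, 0.0813]
force: [0.4, 0.1, -0.3]
```

```bash
(python3 -m crank '[0,0,-0.1,0,0,0,0,0,0,0]'; python3 -m crank '[0,0,-0.1,0,0,0,0,0,0,0]';python3 -m crank '[0,0,-0.1,0,0,0,0,0,0,0]')| grep -E 'eef|force'
python3 -m crank '[0,0,0.5,0,0,0,0,1,0,0,0,0,1,0,0,0,0,1,2,0,0,0,0,3,0,0,0,0,3,0,0,0,0,2,0,0,0,0,0,0]'
```

```text
eef_pos: [0.5613, -0.0146, 0.0813]
force: [0.4, 0.6, 0.8]
eef_pos: [0.5613, -0.0155, 0.0813]
force: [-0.1, -0.2, -0.3]
eef_pos: [0.5613, -0.0165, 0.0813]
force: [0.2, -0.8, 0.2]
time_s: 15.93
eef_pos: [0.5631, 0.02, 0.1857]
ee_rot: [2.248, 2.189, 0.007]
force: [0.8, -0.4, 0.7]
gripper_width: -0.0
```

Move well off so that the top camera sees the lever.

```bash
python3 -m crank '[0,-1,-3.5,0.5,0,0,-1,-3.5,0.5,0,0,-1,-3.5,0.5,0,0,-1,-3.5,0.5,0,0,-1,-3.5,0,0,0,-1,-3.5,0,0,0,-1,-3.5,0,0,0,-1,-3.5,0,0,0,0,0,0,0,0,0,0,0,0]'
python3 - <<'E'
from h import *
p,d=r.read_camera("side");cv2.imwrite("pics/s6.png",cv2.resize(p[150:230,220:320],None,fx=7,fy=7,interpolation=cv2.INTER_CUBIC))
p,d=r.read_camera("top");cv2.imwrite("pics/t6.png",cv2.resize(p[100:240,230:370],None,fx=4.2,fy=4.2,interpolation=cv2.INTER_CUBIC));cv2.imwrite("pics/t6f.png",p)
E
```

```text
time_s: 16.77
eef_pos: [0.4808, -0.262, 0.2007]
ee_rot: [-2.254, -2.187, 0.0]
force: [0.2, 0.0, -0.7]
gripper_width: 0.003
```

View pics/s6.png

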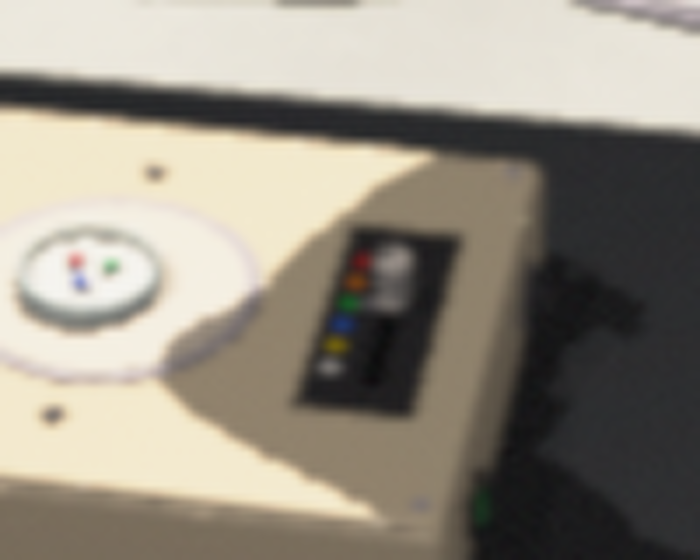

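View pics/t6.png

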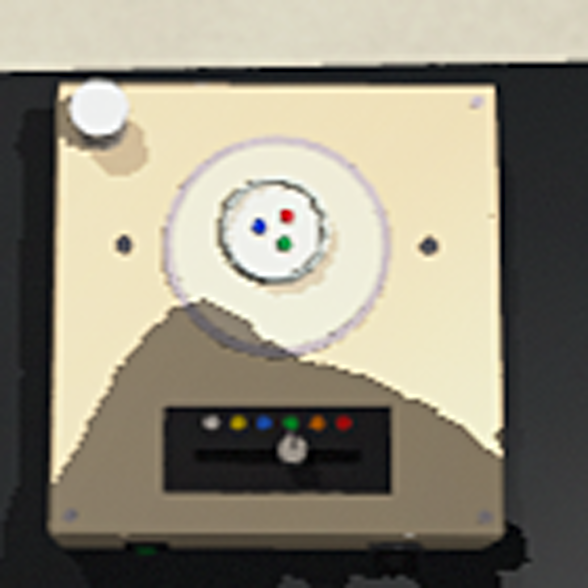

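Top view: the cap (292,449) stands directly in front of the green dot (291,423). The dish and jar are unmoved and the hand is clear.

```bash
python3 -c "
from cell import r
print(r.job_done())"
```

```text
the job is handed in; nothing more can be done
None
```

The filter lever is resting in the third click, in front of the green dot, and I handed the job in at about 17 s with the hand well clear.

- **To home:** The lever started in the second click (blue). I pushed it with the shut fingertips back to the home stop. The stop was confirmed by 7.7 N with no movement and by the side picture, which showed the cap at the white dot.
- **To the third click:** I moved over to the other side and pushed it out in small steps. I felt three separate click releases, 15 mm apart, at a measured 4 N or so. I stopped about 5 mm before the finger would have touched the lever again in the third click.
- **Last checks:** The top and side pictures both show the cap at the green dot. The dish and jar look unmoved. I did not look closely at the tools on the bench in the last pictures, but the arm stayed well above them. No check disagreed.

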